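Load a round soap log into the slicing box

ROBOT

A 7-joint arm with a two-finger parallel gripper is mounted at the origin on the work surface. World frame = base frame: x ahead of the robot, y to its left, z up, the work surface at z = 0. Lengths are in m, angles in rad, forces in N, time in s.
With the tool pointing down it reaches from about 0.425 to 0.925 m from the base axis. Payload 6.8 kg.
Tool frame: the origin (TCP) lies on the mounting face of the last link; the fingertips stand 173 mm ahead of it and the grasp point (between the pads) lies 155 mm ahead of it; z points along the fingers, y is the line along which they close (so a half turn about z gives the same grasp; the last joint's range is limited). The gripper opens to 85 mm and grips with 20 to 120 N. Pads are 22 mm wide; open, the fingers measure 114 mm over their backs; the gripper's body (76 mm by 85 mm) begins 54 mm behind the grasp point. The pads swing forward as they close: fully open they stand 13 mm farther back than shut.
Start: joints at [1.185, 0.477, 0.022, 1.555, -0.011, 1.109, -0.083], TCP at [0.185, -0.649, 0.405] pointing down, gripper open.
Joint ranges: [-2.96, 2.96], [-0.34, 2.1], [-1.41, 1.46], [0.24, 2.44], [-1.37, 4.51], [0.17, 1.92], [-2.96, 2.96]. Speed limits (rad/s): [2.39, 2.39, 3.14, 3.14, 3.14, 3.14, 3.14].

INTERFACE

Orientations are given as a rotation vector (axis times angle).
In Python, from bench import r gives the robot as it stands.
- The arm moves only by the tool arm_command, never from a script. Its argument "plan" is a list of rows, each an object of numbers: "claw": the closure, from 0 (fully open) to 1 (shut); "tx", "ty", "tz": the shift along the tool's x, y, z in m; "ax", "ay", "az": the turn, a rotation vector about the tool's x, y, z in degrees. A call has exactly 10 rows; each row shifts and turns the commanded pose from where the row before left it, along the tool's axes as they then stand; what a row does not reach is not made up. A row lasts 1/12 s, in which the tool goes at most 41.7 mm and 7.16 degrees, less where a joint would pass 70% of its speed; a pose out of reach is approached as far as the arm can. A call is refused whole if a number of a shift passes 0.0417 or a number of a turn 7.16, either way. A call with a gripper value outside its range is refused whole. The fingers move at their own pace and stop on an object; "squeeze" is the grip in N (left out, the last holds). Time passes only in rows, so rows that do not move let the fingers close, or fill a call up. It gives the time, the measured TCP pose, the force, the opening and the grip force at its end, in the units of the state.
- r.get_obs(): the state, without advancing time (a new reading comes with each control period).
- r.grab_frame(name): name is "scene" or "top"; returns the picture (400x640x3 uint8, red, green, blue); there is no depth.
- r.camera_model(name): a dict with "fx", "fy", "cx", "cy" (pixels), "k1" (the pictures are not rectified: a ray, as slopes to the right and down, at radius r is drawn at 1 + k1 r^2 times it, then the intrinsics apply), "position" and "orientation" of the camera in the world. Camera axes: x right, y up, looking along -z (the intrinsics and any distortion apply to the point x, -y, -z); pixel columns grow to the right and rows downward; lengths in m; the calibration is good to about 2 mm. A picture is of the moment at which its call begins. camera_model takes no time and is no camera call.
- r.hand_in(): hands the job in; it is judged then, once.
Trained networks look in the newest picture that a camera, given by its name, has taken for a name from the list of things; names that differ only in an ending like _2 or _b are one class to them, and where a whole thing is asked for, a point or a joint stands for the part that bears it (a point fixed in the world has none). Each returns a list of dicts, best first, with "confidence" (0 to 1); they miss things now and then, are a little off and sometimes report something else, mostly with a low value. They report only what shows in the picture. A call takes as long as a camera call.
- r.boxes_of(target, camera): "location" ([x, y, z] in m, in the coordinates of the camera as it stood for that picture, good to about 4 mm: the middle of the surface that is visible of it).
- r.tip_of(target, camera): "location" ([x, y, z] in m, in the coordinates of the camera as it stood for that picture, good to about 4 mm: a listed point, or the origin of a listed thing).
The state is a dict: "clock": time; "joints": joint angles; "qvel": joint speeds; "tau": joint torques, N m; "tcp_pos": TCP position; "orientation": TCP orientation; "contact_force": force on the tool from outside, world axes, zero at the start; "moment": the same for the moment, N m; "grip_width": finger opening in m; "gripper_force": force on a finger pad.
Only numpy, scipy, OpenCV 4.12 (cv2) and the standard library are available. Lean on these libraries where they do the work, as an engineer would, in place of code of your own. Each camera call takes 0.05 s, during which the arm holds its last target. There are 200 camera calls.

TASK

Get the soap log ready for slicing: lift it out of its mould by the finger notches, lay it in the open end of the slicing box's V-trough and let go of it (laid, not dropped). Then push it gently from its tail end, in between the slotted cheeks and under the sprung hold-down flap, until its nose is fully home against the steel depth stop, without shifting the stop from where it is set. Leave the bottle, the cup and the silicone bar mould alone.

Things in the scene. Friction and masses are not known exactly. Their poses are not given: they have to be found in the camera images.
- log_center (a point): centre of the soap log: a plain, pale, solid round bar of soap, 44 mm in diameter and 140 mm long, about 220 g, both ends alike, flat with a 5 mm bevel round the rim; the point's x axis runs along the log's length. At the start it lies level in the mould, its centre 30 mm above the counter
- mould: grey-white trough mould, fixed, 180 mm long (its x) x 84 mm wide, walls up to 42 mm high; origin at the centre of its underside. The log lies along its x. Walls stand 2 mm from the log's sides and close both ends; only for 36 mm either side of the middle are they cut away (finger notches), leaving just the 8 mm thick bottom plate there
- slicer: wooden soap slicing box, fixed; origin at the centre of its underside, x along its V-trough towards the stop, z up. Base board 320 x 110 x 16 mm. The trough (90 degree groove, 36 mm wide at the top, 41 mm outside, rims 38 mm above the counter) runs at y = 0 from x = -160 mm (open end) to +125 mm. A log lying in it has its axis 51 mm above the counter
- entrance (a point): middle of the entrance between the cheeks, 51 mm above the counter, at x = 0 of the slicer, axes alike. Before it (x = -160 to 0 mm) nothing stands beside or above the trough. Beyond it, for 121 mm, two slotted cheeks, 84 mm high, stand 50 mm apart inside, so that no fingers fit beside the log, with bridges across them up to 92 mm high
- flap_tip (a point): middle of the free-turning roller (8 mm in diameter) at the end of the narrow sprung hold-down flap hung under the first bridge, 14 mm past the entrance; it hangs 4 mm below the log's top line. The nose lifts it and it then bears on the log. Pushing the log takes 1 to 2 N before it, up to about 10 N for a moment as the nose lifts it, 3 to 6 N under it. Pressing the stop with about 15 N besides shifts it
- bottle: clear plastic bottle with a green cap, 64 mm in diameter, 200 mm tall, loose; origin at the centre of its underside; leave it alone
- cup: white paper cup, 80 mm in diameter at the rim, 95 mm tall, loose; origin at the centre of its underside; leave it alone
- bar_mould: purple silicone bar mould, 110 x 160 x 16 mm, loose, lying flat; origin at the centre of its underside; leave it alone
- end_block (a point): middle of the face, towards the log, of the end block at x = 140 mm of the slicer, 51 mm above the counter, axes alike. The depth stop is an upright steel disc, 36 mm in diameter, 8 mm thick, on a rod through this block; its face, which the log's nose must meet, is set anywhere from 98 to 124 mm along the slicer's x and is not reported: find it by feel or by sight

How it is judged:
On the way:
1. the log lies in the open part of the V-trough, its middle still before the cheeks, and has been let go (x of log_center in the frame of slicer between -0.12 and 0 m and y of log_center in the frame of slicer between -0.003 and 0.003 m and z of log_center in the frame of slicer between 0.048 and 0.054 m and angle between the x axis of log_center and the x axis of slicer, either way round below 0.05 rad and contact force between the fingers and log below 0.1 N), for 0.2 s.
At the end, for the whole second after the job is handed in: The log lies at rest in the V-trough between the cheeks, axis within 3 mm of the trough's and within 0.05 rad, its nose within 2 mm of the depth stop's face (the log's centre within 76 mm of the disc's centre), and the stop is within 2 mm of where it was set (angle between the x axis of log_center and the x axis of slicer, either way round below 0.05 rad and linear speed of log below 0.01 m/s and distance between log_center and stop_disc_c0 below 0.076 m and distance of stop_disc_c0 from where it was at the start of the episode below 0.002 m and x of log_center in the frame of slicer above 0.02 m and y of log_center in the frame of slicer between -0.003 and 0.003 m and z of log_center in the frame of slicer between 0.048 and 0.054 m); the robot touches nothing.
It fails at once if the depth stop is pushed more than 2 mm off its setting (distance of stop_disc_c0 from where it was at the start of the episode above 0.002 m).
It fails at once if the bottle, the cup or the silicone bar mould is moved by more than 20 mm (distance of any of bottle, cup, bar_mould from where it was at the start of the episode above 0.02 m).
It fails at once if the log is dropped: it falls freely (out of the fingers) faster than 0.5 m/s (linear speed of log above 0.5 m/s and contact force between the fingers and log below 0.1 N).
It also fails if it takes over 58 s, if anything falls off the work surface, if the arm or the gripper's body presses on something with over 40 N, if the wrist force passes 120 N, or if a joint passes its speed limit or range.

## Working session

There is one attempt and no reset: what is moved stays moved. The work goes in short steps, Python scripts to look and compute and a tool call to move; the robot and the scene stay as the last step left them, time stands still between calls to the robot, and variables do not carry over. Pictures are saved under pics/ and viewed, at most 10 in all, crops included, and the job is handed in when it is done.

Besides the shell and the picture viewer there is one more tool, called after ">>>" as a command line: name --argument value ..., lists and objects as JSON in quotes. arm_command: Moves the arm, as the interface text tells. Its arguments: {"type":"object","properties":{"plan":{"type":"array","items":{"type":"object","properties":{"claw":{"type":"number"},"tx":{"type":"number"},"ty":{"type":"number"},"tz":{"type":"number"},"ax":{"type":"number"},"ay":{"type":"number"},"az":{"type":"number"}}}},"squeeze":{"type":"number"}},"required":["plan"]}

```bash
mkdir -p pics; ls; cat > h.py <<'E'
import numpy as np, cv2
from scipy.spatial.transform import Rotation as R
from bench import r
def cam(n):
    m=r.camera_model(n); o=np.array(m["orientation"],float)
    Rm=R.from_rotvec(o).as_matrix() if o.shape==(3,) else o
    return m,Rm,np.array(m["position"])
def c2w(n,p):
    m,Rm,t=cam(n); return Rm@np.array(p)+t
def proj(n,P):
    m,Rm,t=cam(n); q=Rm.T@(np.array(P)-t); a=np.array([q[0]/-q[2],-q[1]/-q[2]])
    a=a*(1+m["k1"]*(a@a)); return np.array([m["fx"]*a[0]+m["cx"],m["fy"]*a[1]+m["cy"]])
def pix(n,u,v,z):
    m,Rm,t=cam(n); d=np.array([(u-m["cx"])/m["fx"],(v-m["cy"])/m["fy"]]); a=d.copy()
    for _ in range(10): a=d/(1+m["k1"]*(a@a))
    w=Rm@np.array([a[0],-a[1],-1]); return t+w*(z-t[2])/w[2]
def save(n,f):
    im=r.grab_frame(n); cv2.imwrite("pics/"+f,cv2.cvtColor(im,cv2.COLOR_RGB2BGR)); return im
E
python3 - <<'E'
from h import *
np.set_printoptions(precision=4,suppress=True)
for n in("scene","top"):
    save(n,n+"0.png"); print(n,r.camera_model(n))
    for t in("log_center","mould","slicer","entrance","flap_tip","end_block","bottle","cup","bar_mould"):
        for d in r.tip_of(t,n)[:2]: print(t,round(d["confidence"],2),c2w(n,d["location"]))
print(r.get_obs())
E
```

```text
pics
scene {'fx': 362.95952197987054, 'fy': 362.95952197987054, 'cx': 312.9154527418299, 'cy': 200.66419021886503, 'k1': -0.04099826177025579, 'position': array([1.2064, 0.0679, 0.9729]), 'orientation': array([0.4428, 0.5153, 1.6673])}
log_center 0.56 [0.5786 0.1476 0.0255]
log_center 0.19 [ 0.7942  0.0149 -0.005 ]
mould 0.85 [ 0.5789  0.1425 -0.0038]
slicer 0.64 [ 0.6027 -0.1998  0.0019]
entrance 0.78 [ 0.6021 -0.201   0.0534]
flap_tip 0.61 [ 0.6169 -0.1933  0.075 ]
end_block 0.86 [ 0.7431 -0.1857  0.0491]
bottle 0.6 [ 0.7956  0.0155 -0.0038]
cup 0.63 [ 0.5443  0.389  -0.0013]
bar_mould 0.9 [ 0.5109 -0.4218  0.0008]
top {'fx': 469.3763857226708, 'fy': 469.3763857226708, 'cx': 316.6123686478307, 'cy': 197.2050137689132, 'k1': -0.10822628983234275, 'position': array([ 0.5305, -0.0283,  1.3191]), 'orientation': array([ 0.0467, -0.0657, -1.5415])}
log_center 0.81 [0.5763 0.1448 0.0301]
mould 0.95 [0.5835 0.1457 0.0016]
mould 0.16 [ 0.5116 -0.4253  0.    ]
slicer 0.69 [ 0.6044 -0.1978 -0.003 ]
slicer 0.58 [ 0.7398 -0.1849  0.0515]
entrance 0.87 [ 0.602  -0.195   0.0551]
entrance 0.73 [0.5748 0.1424 0.0277]
flap_tip 0.45 [ 0.6221 -0.1951  0.0734]
end_block 0.79 [ 0.739  -0.186   0.0522]
bottle 0.61 [ 0.794   0.0156 -0.0004]
bottle 0.25 [ 0.5076 -0.4277 -0.0019]
cup 0.65 [0.5394 0.386  0.0019]
bar_mould 0.76 [ 0.5105 -0.4256  0.001 ]
{'clock': 1.0, 'joints': array([ 1.1849,  0.477 ,  0.0224,  1.5554, -0.0115,  1.1093, -0.0831]), 'qvel': array([ 0.0011,  0.0009,  0.0007, -0.0003, -0.0013, -0.0015,  0.0005]), 'tau': array([  0.0001, -59.6319,   1.6062, -28.1545,   0.0124,   0.0016,
        -0.    ]), 'tcp_pos': array([ 0.1851, -0.6491,  0.4047]), 'orientation': array([3.1113, 0.4349, 0.    ]), 'contact_force': array([ 0.6887, -0.9712,  0.0387]), 'moment': array([ 0.0149, -0.0554, -0.021 ]), 'gripper_force': 0.0, 'grip_width': 0.08554933636167882}
```

View pictures.

View pics/top0.png

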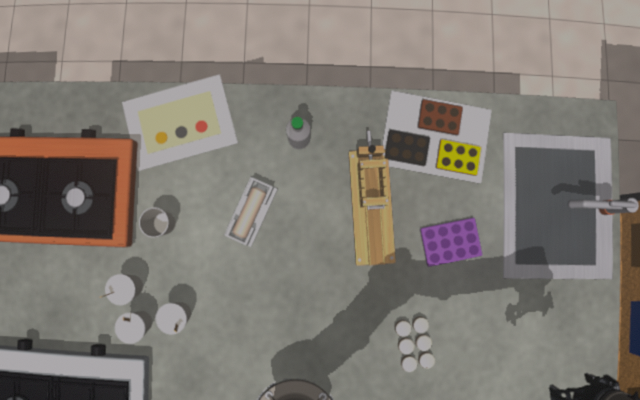

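View pics/scene0.png

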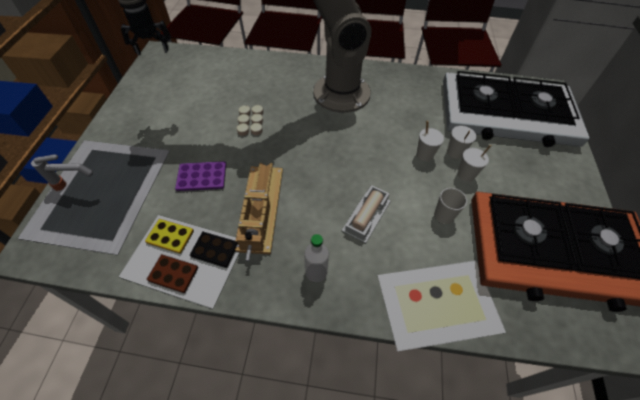

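```bash
python3 - <<'E'
import cv2,numpy as np
im=cv2.imread("pics/top0.png")
a=cv2.resize(im[170:250,220:285],None,fx=6,fy=6,interpolation=cv2.INTER_CUBIC)[:, :390]
b=cv2.resize(im[140:270,340:405],None,fx=4.6,fy=4.6,interpolation=cv2.INTER_CUBIC)
c=np.zeros((598,390+b.shape[1],3),np.uint8); c[:480,:390]=a; c[:b.shape[0],390:]=b[:598]
cv2.imwrite("pics/crop0.png",c); print(c.shape)
E
```

```text
(598, 689, 3)
```

View pics/crop0.png

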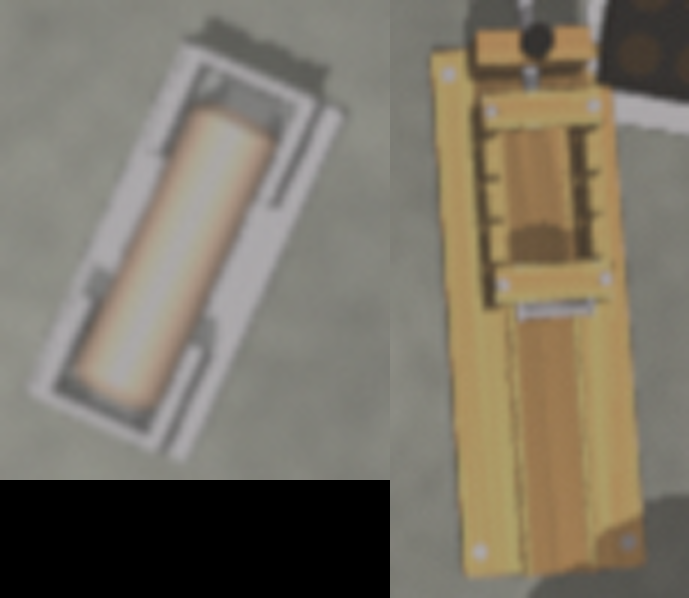

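```bash
python3 - <<'E'
from h import *
np.set_printoptions(precision=4,suppress=True)
L=[(185,112),(280,150),(155,410),(72,372)]
P=np.array([pix("top",220+x/6,170+y/6,.03)[:2] for x,y in L]);print(P,P.mean(0))
a=(P[0]+P[1]-P[2]-P[3])/2; print("log len",np.hypot(*a),"yaw",np.degrees(np.arctan2(a[1],a[0])),"w",np.hypot(*(P[0]-P[1])),np.hypot(*(P[2]-P[3])))
f=lambda x,y,z:pix("top",340+(x-390)/4.6,140+y/4.6,z)[:2]
tl,bl,br=f(433,50,.016),f(467,577,.016),f(642,567,.016)
print("slicer",tl,bl,br,np.hypot(*(tl-bl)),np.hypot(*(br-bl)))
d=tl-bl; yaw=np.arctan2(d[1],d[0]); print("yaw",np.degrees(yaw), "center",(tl+br)/2)
d=br-bl;print("yaw end",np.degrees(np.arctan2(d[1],d[0]))+90)
# trough axis: outer rims at z .038
for y in(340,420,500,560):
    pass
rl=[f(509,320,.038),f(526,574,.038)];rr=[f(578,320,.038),f(592,570,.038)]
print("rims",rl,rr)
# multiple detections
for n in("top","scene"):
  for t in("slicer","entrance","end_block","log_center","mould"):
    A=[]
    for k in range(4):
        r.grab_frame(n); q=r.tip_of(t,n)
        if q and q[0]["confidence"]>.4:A.append(c2w(n,q[0]["location"]))
    print(n,t,len(A),np.mean(A,0),np.std(A,0))
print(r.get_obs()["clock"])
E
```

```text
[[0.6418 0.1394]
 [0.6255 0.0951]
 [0.5049 0.1481]
 [0.521  0.1868]] [0.5733 0.1423]
log len 0.13072880665271722 yaw -22.580175842226147 w 0.047229391429478455 0.041935196746585024
slicer [ 0.7576 -0.1311] [ 0.4385 -0.1591] [ 0.447  -0.2649] 0.3203393672126404 0.10614937626746497
yaw 5.010363870813551 center [ 0.6023 -0.198 ]
yaw end 4.573293284777208
rims [array([ 0.5928, -0.1783]), array([ 0.4427, -0.1918])] [array([ 0.594 , -0.2196]), array([ 0.4459, -0.2311])]
top slicer 4 [ 0.6021 -0.1973  0.011 ] [0.0012 0.0019 0.0238]
top entrance 4 [ 0.6036 -0.1954  0.0527] [0.002  0.0013 0.0005]
top end_block 4 [ 0.7407 -0.1854  0.051 ] [0.0003 0.0012 0.0005]
top log_center 4 [0.575  0.1429 0.0309] [0.0011 0.0016 0.0011]
top mould 4 [0.5822 0.1429 0.0007] [0.0019 0.0019 0.0007]
scene slicer 4 [ 0.6046 -0.1984  0.0015] [0.0008 0.0015 0.0011]
scene entrance 4 [ 0.6012 -0.1977  0.0507] [0.0008 0.0012 0.0008]
scene end_block 4 [ 0.743  -0.185   0.0476] [0.0004 0.0006 0.0009]
scene log_center 4 [0.6195 0.0631 0.0324] [0.0732 0.1439 0.0095]
scene mould 4 [ 0.5784  0.1415 -0.0014] [0.0014 0.0009 0.0006]
5.0
```

>>> arm_command --plan '[{"tx": 0.027,"ty": -0.0297,"claw": 0},{"tx": 0.027,"ty": -0.0297},{"tx": 0.027,"ty": -0.0297},{"tx": 0.027,"ty": -0.0297},{"tx": 0.027,"ty": -0.0297},{"tx": 0.027,"ty": -0.0297},{"tx": 0.027,"ty": -0.0297},{"tx": 0.027,"ty": -0.0297},{"tx": 0.027,"ty": -0.0297},{"tx": 0.027,"ty": -0.0297}]' --squeeze 25

```text
invalid input at $.plan[0]: expected keys claw, tx, ty, tz, ax, ay, az
```

>>> arm_command --plan '[{"tx": 0.027,"ty": -0.0297,"claw": 0},{"tx": 0.027,"ty": -0.0297},{"tx": 0.027,"ty": -0.0297},{"tx": 0.027,"ty": -0.0297},{"tx": 0.027,"ty": -0.0297},{"tx": 0.027,"ty": -0.0297},{"tx": 0.027,"ty": -0.0297},{"tx": 0.027,"ty": -0.0297},{"tx": 0.027,"ty": -0.0297},{"tx": 0.027,"ty": -0.0297}]'

```text
invalid input at $.plan[0]: expected keys claw, tx, ty, tz, ax, ay, az
```

>>> arm_command --plan '[{"az": 6.5,"claw": 0},{"az": 6.5},{"az": 6.5},{"az": 6.5},{"az": 6.5},{"az": 6.4},{},{},{},{}]'

```text
invalid input at $.plan[0]: expected keys claw, tx, ty, tz, ax, ay, az
```

All keys are needed.

>>> arm_command --plan '[{"claw": 0,"tx": 0.027,"ty": -0.0297,"tz": 0,"ax": 0,"ay": 0,"az": 0},{"claw": 0,"tx": 0.027,"ty": -0.0297,"tz": 0,"ax": 0,"ay": 0,"az": 0},{"claw": 0,"tx": 0.027,"ty": -0.0297,"tz": 0,"ax": 0,"ay": 0,"az": 0},{"claw": 0,"tx": 0.027,"ty": -0.0297,"tz": 0,"ax": 0,"ay": 0,"az": 0},{"claw": 0,"tx": 0.027,"ty": -0.0297,"tz": 0,"ax": 0,"ay": 0,"az": 0},{"claw": 0,"tx": 0.027,"ty": -0.0297,"tz": 0,"ax": 0,"ay": 0,"az": 0},{"claw": 0,"tx": 0.027,"ty": -0.0297,"tz": 0,"ax": 0,"ay": 0,"az": 0},{"claw": 0,"tx": 0.027,"ty": -0.0297,"tz": 0,"ax": 0,"ay": 0,"az": 0},{"claw": 0,"tx": 0.027,"ty": -0.0297,"tz": 0,"ax": 0,"ay": 0,"az": 0},{"claw": 0,"tx": 0.027,"ty": -0.0297,"tz": 0,"ax": 0,"ay": 0,"az": 0}]' --squeeze 25

```text
clock: 5.83
tcp_pos: [0.3637, -0.2876, 0.4051]
orientation: [3.111, 0.434, 0.001]
contact_force: [1.3, -0.3, -0.1]
grip_width: 0.0849
gripper_force: 0.0
```

>>> arm_command --plan '[{"claw": 0,"tx": 0.027,"ty": -0.0297,"tz": 0,"ax": 0,"ay": 0,"az": 0},{"claw": 0,"tx": 0.027,"ty": -0.0297,"tz": 0,"ax": 0,"ay": 0,"az": 0},{"claw": 0,"tx": 0.027,"ty": -0.0297,"tz": 0,"ax": 0,"ay": 0,"az": 0},{"claw": 0,"tx": 0.027,"ty": -0.0297,"tz": 0,"ax": 0,"ay": 0,"az": 0},{"claw": 0,"tx": 0.027,"ty": -0.0297,"tz": 0,"ax": 0,"ay": 0,"az": 0},{"claw": 0,"tx": 0.027,"ty": -0.0297,"tz": 0,"ax": 0,"ay": 0,"az": 0},{"claw": 0,"tx": 0.027,"ty": -0.0297,"tz": 0,"ax": 0,"ay": 0,"az": 0},{"claw": 0,"tx": 0.027,"ty": -0.0297,"tz": 0,"ax": 0,"ay": 0,"az": 0},{"claw": 0,"tx": 0.027,"ty": -0.0297,"tz": 0,"ax": 0,"ay": 0,"az": 0},{"claw": 0,"tx": 0.027,"ty": -0.0297,"tz": 0,"ax": 0,"ay": 0,"az": 0}]'

```text
clock: 6.67
tcp_pos: [0.5421, 0.072, 0.405]
orientation: [3.111, 0.434, 0.001]
contact_force: [0.0, -0.0, -0.0]
grip_width: 0.0857
gripper_force: 0.0
```

>>> arm_command --plan '[{"claw": 0,"tx": 0,"ty": 0,"tz": 0,"ax": 0,"ay": 0,"az": 6.5},{"claw": 0,"tx": 0,"ty": 0,"tz": 0,"ax": 0,"ay": 0,"az": 6.5},{"claw": 0,"tx": 0,"ty": 0,"tz": 0,"ax": 0,"ay": 0,"az": 6.5},{"claw": 0,"tx": 0,"ty": 0,"tz": 0,"ax": 0,"ay": 0,"az": 6.5},{"claw": 0,"tx": 0,"ty": 0,"tz": 0,"ax": 0,"ay": 0,"az": 6.5},{"claw": 0,"tx": 0,"ty": 0,"tz": 0,"ax": 0,"ay": 0,"az": 6.4},{"claw": 0,"tx": 0,"ty": 0,"tz": 0,"ax": 0,"ay": 0,"az": 0},{"claw": 0,"tx": 0,"ty": 0,"tz": 0,"ax": 0,"ay": 0,"az": 0},{"claw": 0,"tx": 0,"ty": 0,"tz": 0,"ax": 0,"ay": 0,"az": 0},{"claw": 0,"tx": 0,"ty": 0,"tz": 0,"ax": 0,"ay": 0,"az": 0}]'

```text
clock: 7.5
tcp_pos: [0.5415, 0.0701, 0.4047]
orientation: [-3.079, 0.623, -0.0]
contact_force: [0.8, 0.2, 0.7]
grip_width: 0.0853
gripper_force: 0.0
```

```bash
cat >> h.py <<'E'
def go(x,y,z,yaw):
    o=r.get_obs(); T=R.from_rotvec(o["orientation"]); M=T.as_matrix()
    d=M.T@(np.array([x,y,z])-o["tcp_pos"])
    c,s=np.cos(np.radians(yaw)),np.sin(np.radians(yaw)); D=np.array([[c,s,0],[s,-c,0],[0,0,-1]])
    print("t",o["clock"],"tcp",o["tcp_pos"],"shift mm",d*1e3,"turn",np.degrees(R.from_matrix(M.T@D).as_rotvec()),"F",o["contact_force"],"w",o["grip_width"],"g",o["gripper_force"])
S0=np.array([.6025,-.1977]);SY=4.95
def sl(x,y=0):
    c,s=np.cos(np.radians(SY)),np.sin(np.radians(SY)); return S0+np.array([c*x-s*y,s*x+c*y])
def insl(p):
    c,s=np.cos(np.radians(SY)),np.sin(np.radians(SY)); d=np.array(p)[:2]-S0; return np.array([c*d[0]+s*d[1],-s*d[0]+c*d[1]])
np.set_printoptions(precision=4,suppress=True)
E
python3 -c "
from h import *
go(.577,.1425,.187,-23)
save('top','top1.png');save('scene','scene1.png')"
```

```text
t 7.5 tcp [0.5415 0.0701 0.4047] shift mm [  4.5421 -80.4653 217.7122] turn [-0.0011 -0.0007  0.1363] F [0.7571 0.2442 0.6533] w 0.08533437047588707 g 0.0
```

>>> arm_command --plan '[{"claw": 0,"tx": 0.0015,"ty": -0.0268,"tz": 0,"ax": 0,"ay": 0,"az": 0},{"claw": 0,"tx": 0.0015,"ty": -0.0268,"tz": 0,"ax": 0,"ay": 0,"az": 0},{"claw": 0,"tx": 0.0015,"ty": -0.0268,"tz": 0,"ax": 0,"ay": 0,"az": 0},{"claw": 0,"tx": 0,"ty": 0,"tz": 0.035,"ax": 0,"ay": 0,"az": 0},{"claw": 0,"tx": 0,"ty": 0,"tz": 0.035,"ax": 0,"ay": 0,"az": 0},{"claw": 0,"tx": 0,"ty": 0,"tz": 0.035,"ax": 0,"ay": 0,"az": 0},{"claw": 0,"tx": 0,"ty": 0,"tz": 0.03,"ax": 0,"ay": 0,"az": 0},{"claw": 0,"tx": 0,"ty": 0,"tz": 0,"ax": 0,"ay": 0,"az": 0},{"claw": 0,"tx": 0,"ty": 0,"tz": 0,"ax": 0,"ay": 0,"az": 0},{"claw": 0,"tx": 0,"ty": 0,"tz": 0,"ax": 0,"ay": 0,"az": 0}]'

```text
clock: 8.43
tcp_pos: [0.5779, 0.1428, 0.2714]
orientation: [-3.077, 0.625, -0.003]
contact_force: [-0.0, 0.6, 0.8]
grip_width: 0.0857
gripper_force: 0.0
```

```bash
python3 -c "
from h import *
go(.577,.1425,.187,-23)
a=save('top','top2.png');b=save('scene','scene2.png')
for n in ('top','scene'):
  for t in ('log_center','mould'):
    for d in r.tip_of(t,n)[:2]: print(n,t,round(d['confidence'],2),c2w(n,d['location']))
a=cv2.imread('pics/top2.png');b=cv2.imread('pics/scene2.png')
f=lambda i,x,y:cv2.resize(i[y:y+100,x:x+100],(400,400),interpolation=cv2.INTER_CUBIC)
cv2.imwrite('pics/c2.png',np.hstack([f(a,200,160),f(b,320,160)]))"
```

```text
t 8.4333 tcp [0.5779 0.1428 0.2714] shift mm [-0.8524  0.7475 84.408 ] turn [-0.0939 -0.0905  0.0282] F [-0.0406  0.6251  0.7993] w 0.08571701921695439 g 0.0
top log_center 0.79 [0.5768 0.1437 0.0318]
top log_center 0.68 [ 0.619  -0.1951  0.0728]
top mould 0.82 [ 0.5816  0.1425 -0.0039]
scene log_center 0.89 [0.5736 0.1459 0.0269]
scene mould 0.63 [ 0.5772  0.1446 -0.0038]
scene mould 0.23 [ 0.7432 -0.1822  0.0494]
```

View pics/c2.png

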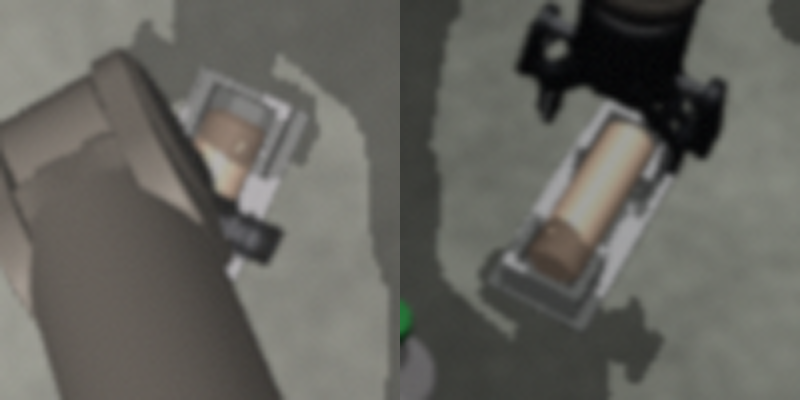

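The left half (top camera) shows one finger at (245,235), beside the notch. In the right half the gripper straddles the log at about (600,170). It is aligned, so I'll descend and grip.

>>> arm_command --plan '[{"claw": 0,"tx": 0,"ty": 0,"tz": 0.02,"ax": 0,"ay": 0,"az": 0},{"claw": 0,"tx": 0,"ty": 0,"tz": 0.02,"ax": 0,"ay": 0,"az": 0},{"claw": 0,"tx": 0,"ty": 0,"tz": 0.02,"ax": 0,"ay": 0,"az": 0},{"claw": 0,"tx": 0,"ty": 0,"tz": 0.015,"ax": 0,"ay": 0,"az": 0},{"claw": 0,"tx": 0,"ty": 0,"tz": 0.008,"ax": 0,"ay": 0,"az": 0},{"claw": 0,"tx": 0,"ty": 0,"tz": 0,"ax": 0,"ay": 0,"az": 0},{"claw": 0,"tx": 0,"ty": 0,"tz": 0,"ax": 0,"ay": 0,"az": 0},{"claw": 0.3,"tx": 0,"ty": 0,"tz": 0,"ax": 0,"ay": 0,"az": 0},{"claw": 0.4,"tx": 0,"ty": 0,"tz": 0,"ax": 0,"ay": 0,"az": 0},{"claw": 0.4,"tx": 0,"ty": 0,"tz": 0,"ax": 0,"ay": 0,"az": 0}]' --squeeze 25

```text
clock: 9.57
tcp_pos: [0.5775, 0.1425, 0.1877]
orientation: [-3.078, 0.626, -0.002]
contact_force: [0.1, 0.4, 0.3]
grip_width: 0.0523
gripper_force: 0.0
```

>>> arm_command --plan '[{"claw": 0.5,"tx": 0,"ty": 0,"tz": 0,"ax": 0,"ay": 0,"az": 0},{"claw": 0.6,"tx": 0,"ty": 0,"tz": 0,"ax": 0,"ay": 0,"az": 0},{"claw": 0.7,"tx": 0,"ty": 0,"tz": 0,"ax": 0,"ay": 0,"az": 0},{"claw": 1,"tx": 0,"ty": 0,"tz": 0,"ax": 0,"ay": 0,"az": 0},{"claw": 1,"tx": 0,"ty": 0,"tz": 0,"ax": 0,"ay": 0,"az": 0},{"claw": 1,"tx": 0,"ty": 0,"tz": 0,"ax": 0,"ay": 0,"az": 0},{"claw": 1,"tx": 0,"ty": 0,"tz": 0,"ax": 0,"ay": 0,"az": 0},{"claw": 1,"tx": 0,"ty": 0,"tz": 0,"ax": 0,"ay": 0,"az": 0},{"claw": 1,"tx": 0,"ty": 0,"tz": 0,"ax": 0,"ay": 0,"az": 0},{"claw": 1,"tx": 0,"ty": 0,"tz": 0,"ax": 0,"ay": 0,"az": 0}]' --squeeze 25

```text
clock: 10.4
tcp_pos: [0.5774, 0.1425, 0.1877]
orientation: [-3.078, 0.626, -0.002]
contact_force: [-2.4, -0.8, 5.4]
grip_width: 0.0436
gripper_force: 24.9
```

```bash
python3 -c "
from h import *
go(*sl(-.08),.187,4.95);print(sl(-.08))"
```

```text
t 10.4 tcp [0.5774 0.1425 0.1877] shift mm [ 85.3082 340.888    0.5386] turn [ -0.0218  -0.0727 -27.9422] F [-2.3541 -0.8105  5.4437] w 0.043565619654398334 g 24.851911514997482
[ 0.5228 -0.2046]
```

>>> arm_command --plan '[{"claw": 1,"tx": 0,"ty": 0,"tz": -0.003,"ax": 0,"ay": 0,"az": 0},{"claw": 1,"tx": 0,"ty": 0,"tz": -0.007,"ax": 0,"ay": 0,"az": 0},{"claw": 1,"tx": 0,"ty": 0,"tz": -0.015,"ax": 0,"ay": 0,"az": 0},{"claw": 1,"tx": 0,"ty": 0,"tz": -0.02,"ax": 0,"ay": 0,"az": 0},{"claw": 1,"tx": 0,"ty": 0,"tz": -0.02,"ax": 0,"ay": 0,"az": 0},{"claw": 1,"tx": 0,"ty": 0,"tz": -0.02,"ax": 0,"ay": 0,"az": 0},{"claw": 1,"tx": 0,"ty": 0,"tz": -0.02,"ax": 0,"ay": 0,"az": 0},{"claw": 1,"tx": 0,"ty": 0,"tz": -0.01,"ax": 0,"ay": 0,"az": 0},{"claw": 1,"tx": 0,"ty": 0,"tz": -0.005,"ax": 0,"ay": 0,"az": 0},{"claw": 1,"tx": 0,"ty": 0,"tz": 0,"ax": 0,"ay": 0,"az": 0}]' --squeeze 30

```text
clock: 11.23
tcp_pos: [0.5772, 0.1425, 0.3075]
orientation: [-3.078, 0.626, -0.002]
contact_force: [0.3, -0.6, -2.0]
grip_width: 0.0437
gripper_force: 31.1
```

>>> arm_command --plan '[{"claw": 1,"tx": 0.0035,"ty": 0.014,"tz": 0,"ax": 0,"ay": 0,"az": 0},{"claw": 1,"tx": 0.007,"ty": 0.028,"tz": 0,"ax": 0,"ay": 0,"az": 0},{"claw": 1,"tx": 0.0085,"ty": 0.034,"tz": 0,"ax": 0,"ay": 0,"az": 0},{"claw": 1,"tx": 0.0085,"ty": 0.034,"tz": 0,"ax": 0,"ay": 0,"az": 0},{"claw": 1,"tx": 0.0085,"ty": 0.034,"tz": 0,"ax": 0,"ay": 0,"az": 0},{"claw": 1,"tx": 0.0085,"ty": 0.034,"tz": 0,"ax": 0,"ay": 0,"az": 0},{"claw": 1,"tx": 0.0085,"ty": 0.034,"tz": 0,"ax": 0,"ay": 0,"az": 0},{"claw": 1,"tx": 0.0085,"ty": 0.034,"tz": 0,"ax": 0,"ay": 0,"az": 0},{"claw": 1,"tx": 0.0085,"ty": 0.034,"tz": 0,"ax": 0,"ay": 0,"az": 0},{"claw": 1,"tx": 0.0085,"ty": 0.034,"tz": 0,"ax": 0,"ay": 0,"az": 0}]'

```text
clock: 12.07
tcp_pos: [0.525, -0.1797, 0.3052]
orientation: [3.078, -0.627, -0.005]
contact_force: [1.0, -0.3, -2.4]
grip_width: 0.0432
gripper_force: 31.2
```

>>> arm_command --plan '[{"claw": 1,"tx": 0.005,"ty": 0.02,"tz": 0,"ax": 0,"ay": 0,"az": 0},{"claw": 1,"tx": 0.002,"ty": 0.007,"tz": 0,"ax": 0,"ay": 0,"az": 0},{"claw": 1,"tx": 0,"ty": 0,"tz": 0,"ax": 0,"ay": 0,"az": -4},{"claw": 1,"tx": 0,"ty": 0,"tz": 0,"ax": 0,"ay": 0,"az": -5},{"claw": 1,"tx": 0,"ty": 0,"tz": 0,"ax": 0,"ay": 0,"az": -5},{"claw": 1,"tx": 0,"ty": 0,"tz": 0,"ax": 0,"ay": 0,"az": -5},{"claw": 1,"tx": 0,"ty": 0,"tz": 0,"ax": 0,"ay": 0,"az": -5},{"claw": 1,"tx": 0,"ty": 0,"tz": 0,"ax": 0,"ay": 0,"az": -4},{"claw": 1,"tx": 0,"ty": 0,"tz": 0,"ax": 0,"ay": 0,"az": 0},{"claw": 1,"tx": 0,"ty": 0,"tz": 0,"ax": 0,"ay": 0,"az": 0}]'

```text
clock: 12.9
tcp_pos: [0.5221, -0.2047, 0.3057]
orientation: [-3.138, -0.135, 0.003]
contact_force: [-0.2, 0.3, -2.7]
grip_width: 0.0429
gripper_force: 31.2
```

```bash
python3 -c "
from h import *
go(*sl(-.08),.21,4.95)
a=save('top','top3.png');b=save('scene','scene3.png')
for n in ('top','scene'):
  for t in ('log_center','entrance','slicer'):
    for d in r.tip_of(t,n)[:2]: print(n,t,round(d['confidence'],2),c2w(n,d['location']))
a=cv2.imread('pics/top3.png');b=cv2.imread('pics/scene3.png')
f=lambda i,x,y:cv2.resize(i[y:y+130,x:x+100],(400,520),interpolation=cv2.INTER_CUBIC)
cv2.imwrite('pics/c3.png',np.hstack([f(a,320,140),f(b,210,120)]))"
```

```text
t 12.9 tcp [ 0.5221 -0.2047  0.3057] shift mm [ 0.862   0.0991 95.72  ] turn [-0.0624  0.0947 -0.0398] F [-0.1897  0.2953 -2.7284] w 0.042916245726051905 g 31.216717064380646
top log_center 0.57 [ 0.5184 -0.2057  0.1483]
top log_center 0.48 [ 0.7939  0.0132 -0.0008]
top entrance 0.67 [ 0.6045 -0.1968  0.0511]
top slicer 0.76 [ 0.6034 -0.197  -0.0029]
scene log_center 0.56 [ 0.52   -0.2037  0.1435]
scene entrance 0.72 [ 0.6035 -0.1961  0.0506]
scene slicer 0.72 [ 0.6065 -0.1985  0.0012]
```

View pics/c3.png

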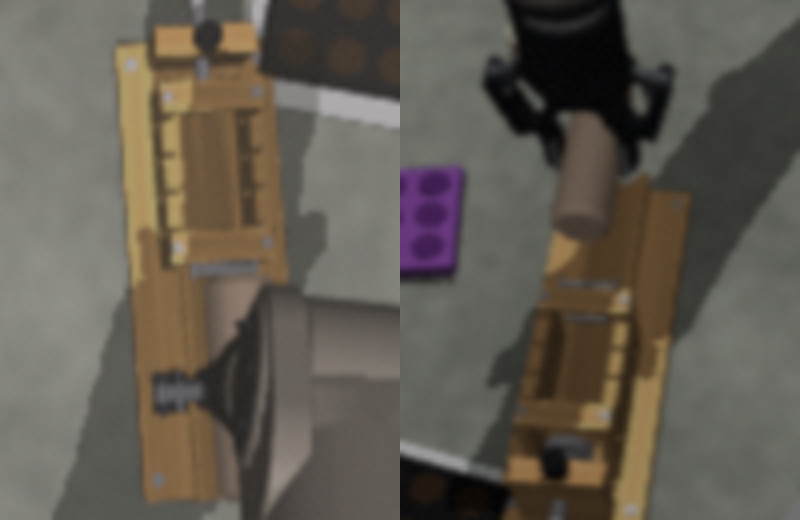

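The log is held level above the open trough: in the left half its nose is at (230,275), before the flap. In the right half the disc shows at about (570,440), past the far bridge. Next I lower it.

>>> arm_command --plan '[{"claw": 1,"tx": 0.001,"ty": 0,"tz": 0.015,"ax": 0,"ay": 0,"az": 0},{"claw": 1,"tx": 0,"ty": 0,"tz": 0.02,"ax": 0,"ay": 0,"az": 0},{"claw": 1,"tx": 0,"ty": 0,"tz": 0.02,"ax": 0,"ay": 0,"az": 0},{"claw": 1,"tx": 0,"ty": 0,"tz": 0.015,"ax": 0,"ay": 0,"az": 0},{"claw": 1,"tx": 0,"ty": 0,"tz": 0.01,"ax": 0,"ay": 0,"az": 0},{"claw": 1,"tx": 0,"ty": 0,"tz": 0.007,"ax": 0,"ay": 0,"az": 0},{"claw": 1,"tx": 0,"ty": 0,"tz": 0.003,"ax": 0,"ay": 0,"az": 0},{"claw": 1,"tx": 0,"ty": 0,"tz": 0,"ax": 0,"ay": 0,"az": 0},{"claw": 1,"tx": 0,"ty": 0,"tz": 0,"ax": 0,"ay": 0,"az": 0},{"claw": 1,"tx": 0,"ty": 0,"tz": 0,"ax": 0,"ay": 0,"az": 0}]'

```text
clock: 14.13
tcp_pos: [0.5241, -0.2049, 0.2176]
orientation: [3.138, 0.137, 0.002]
contact_force: [-0.7, 0.6, -2.7]
grip_width: 0.0432
gripper_force: 31.2
```

>>> arm_command --plan '[{"claw": 1,"tx": 0,"ty": 0,"tz": 0.001,"ax": 0,"ay": 0,"az": 0},{"claw": 1,"tx": 0,"ty": 0,"tz": 0.001,"ax": 0,"ay": 0,"az": 0},{"claw": 1,"tx": 0,"ty": 0,"tz": 0.001,"ax": 0,"ay": 0,"az": 0},{"claw": 1,"tx": 0,"ty": 0,"tz": 0.001,"ax": 0,"ay": 0,"az": 0},{"claw": 1,"tx": 0,"ty": 0,"tz": 0.0005,"ax": 0,"ay": 0,"az": 0},{"claw": 1,"tx": 0,"ty": 0,"tz": 0.0005,"ax": 0,"ay": 0,"az": 0},{"claw": 1,"tx": 0,"ty": 0,"tz": 0,"ax": 0,"ay": 0,"az": 0},{"claw": 1,"tx": 0,"ty": 0,"tz": 0,"ax": 0,"ay": 0,"az": 0},{"claw": 1,"tx": 0,"ty": 0,"tz": 0,"ax": 0,"ay": 0,"az": 0},{"claw": 1,"tx": 0,"ty": 0,"tz": 0,"ax": 0,"ay": 0,"az": 0}]'

```text
clock: 14.97
tcp_pos: [0.5237, -0.2048, 0.2117]
orientation: [3.139, 0.137, 0.0]
contact_force: [-0.4, 0.2, -2.4]
grip_width: 0.043
gripper_force: 31.2
```

>>> arm_command --plan '[{"claw": 1,"tx": 0,"ty": 0,"tz": 0.0007,"ax": 0,"ay": 0,"az": 0},{"claw": 1,"tx": 0,"ty": 0,"tz": 0.0007,"ax": 0,"ay": 0,"az": 0},{"claw": 1,"tx": 0,"ty": 0,"tz": 0.0006,"ax": 0,"ay": 0,"az": 0},{"claw": 1,"tx": 0,"ty": 0,"tz": 0.0005,"ax": 0,"ay": 0,"az": 0},{"claw": 1,"tx": 0,"ty": 0,"tz": 0,"ax": 0,"ay": 0,"az": 0},{"claw": 1,"tx": 0,"ty": 0,"tz": 0,"ax": 0,"ay": 0,"az": 0},{"claw": 1,"tx": 0,"ty": 0,"tz": 0,"ax": 0,"ay": 0,"az": 0},{"claw": 1,"tx": 0,"ty": 0,"tz": 0,"ax": 0,"ay": 0,"az": 0},{"claw": 1,"tx": 0,"ty": 0,"tz": 0,"ax": 0,"ay": 0,"az": 0},{"claw": 1,"tx": 0,"ty": 0,"tz": 0,"ax": 0,"ay": 0,"az": 0}]'

```text
clock: 15.8
tcp_pos: [0.5237, -0.2045, 0.2093]
orientation: [-3.138, -0.138, -0.0]
contact_force: [-0.5, 4.0, -0.9]
grip_width: 0.0431
gripper_force: 31.4
```

>>> arm_command --plan '[{"claw": 1,"tx": 0,"ty": -0.0004,"tz": 0,"ax": 0,"ay": 0,"az": 0},{"claw": 1,"tx": 0,"ty": -0.0004,"tz": 0.0003,"ax": 0,"ay": 0,"az": 0},{"claw": 1,"tx": 0,"ty": -0.0002,"tz": 0.0003,"ax": 0,"ay": 0,"az": 0},{"claw": 1,"tx": 0,"ty": 0,"tz": 0.0003,"ax": 0,"ay": 0,"az": 0},{"claw": 1,"tx": 0,"ty": 0,"tz": 0,"ax": 0,"ay": 0,"az": 0},{"claw": 1,"tx": 0,"ty": 0,"tz": 0,"ax": 0,"ay": 0,"az": 0},{"claw": 1,"tx": 0,"ty": 0,"tz": 0,"ax": 0,"ay": 0,"az": 0},{"claw": 1,"tx": 0,"ty": 0,"tz": 0,"ax": 0,"ay": 0,"az": 0},{"claw": 1,"tx": 0,"ty": 0,"tz": 0,"ax": 0,"ay": 0,"az": 0},{"claw": 1,"tx": 0,"ty": 0,"tz": 0,"ax": 0,"ay": 0,"az": 0}]'

```text
clock: 16.63
tcp_pos: [0.5237, -0.2041, 0.2089]
orientation: [3.138, 0.136, 0.001]
contact_force: [-1.6, 2.0, 6.1]
grip_width: 0.0429
gripper_force: 31.9
```

>>> arm_command --plan '[{"claw": 0.4,"tx": 0,"ty": 0,"tz": 0,"ax": 0,"ay": 0,"az": 0},{"claw": 0.35,"tx": 0,"ty": 0,"tz": 0,"ax": 0,"ay": 0,"az": 0},{"claw": 0.2,"tx": 0,"ty": 0,"tz": 0,"ax": 0,"ay": 0,"az": 0},{"claw": 0,"tx": 0,"ty": 0,"tz": 0,"ax": 0,"ay": 0,"az": 0},{"claw": 0,"tx": 0,"ty": 0,"tz": 0,"ax": 0,"ay": 0,"az": 0},{"claw": 0,"tx": 0,"ty": 0,"tz": 0,"ax": 0,"ay": 0,"az": 0},{"claw": 0,"tx": 0,"ty": 0,"tz": 0,"ax": 0,"ay": 0,"az": 0},{"claw": 0,"tx": 0,"ty": 0,"tz": 0,"ax": 0,"ay": 0,"az": 0},{"claw": 0,"tx": 0,"ty": 0,"tz": -0.005,"ax": 0,"ay": 0,"az": 0},{"claw": 0,"tx": 0,"ty": 0,"tz": -0.01,"ax": 0,"ay": 0,"az": 0}]'

```text
clock: 17.47
tcp_pos: [0.523, -0.2036, 0.2228]
orientation: [-3.138, -0.138, 0.003]
contact_force: [0.2, 0.7, -0.5]
grip_width: 0.0855
gripper_force: 0.0
```

>>> arm_command --plan '[{"claw": 0,"tx": 0,"ty": 0,"tz": -0.02,"ax": 0,"ay": 0,"az": 0},{"claw": 0,"tx": 0,"ty": 0,"tz": -0.025,"ax": 0,"ay": 0,"az": 0},{"claw": 0,"tx": 0,"ty": 0,"tz": -0.025,"ax": 0,"ay": 0,"az": 0},{"claw": 0.3,"tx": -0.03,"ty": 0,"tz": 0,"ax": 0,"ay": 0,"az": 0},{"claw": 0.6,"tx": -0.03,"ty": 0,"tz": 0,"ax": 0,"ay": 0,"az": 0},{"claw": 1,"tx": -0.03,"ty": 0,"tz": 0,"ax": 0,"ay": 0,"az": 0},{"claw": 1,"tx": -0.015,"ty": 0,"tz": 0,"ax": 0,"ay": 0,"az": 0},{"claw": 1,"tx": 0,"ty": 0,"tz": 0,"ax": 0,"ay": 0,"az": 0},{"claw": 1,"tx": 0,"ty": 0,"tz": 0,"ax": 0,"ay": 0,"az": 0},{"claw": 1,"tx": 0,"ty": 0,"tz": 0,"ax": 0,"ay": 0,"az": 0}]'

```text
clock: 18.3
tcp_pos: [0.4201, -0.2129, 0.2942]
orientation: [3.138, 0.138, 0.004]
contact_force: [0.2, 0.3, 0.2]
grip_width: 0.0008
gripper_force: 0.0
```

```bash
python3 -c "
from h import *
go(*sl(-.180),.2145,4.95); print(insl(r.get_obs()['tcp_pos']))
a=save('top','top4.png');b=save('scene','scene4.png')
for n in ('top','scene'):
  for t in ('log_center','entrance','end_block'):
    for d in r.tip_of(t,n)[:1]: w=c2w(n,d['location']);print(n,t,round(d['confidence'],2),w,insl(w))
a=cv2.imread('pics/top4.png');b=cv2.imread('pics/scene4.png')
f=lambda i,x,y:cv2.resize(i[y:y+130,x:x+100],(400,520),interpolation=cv2.INTER_CUBIC)
cv2.imwrite('pics/c4.png',np.hstack([f(a,320,140),cv2.resize(b[190:255,230:280],(400,520),interpolation=cv2.INTER_CUBIC)]))"
```

```text
t 18.3 tcp [ 0.4201 -0.2129  0.2942] shift mm [ 2.8684  0.4877 79.715 ] turn [ 0.0468 -0.1298  0.0851] F [0.2098 0.2784 0.2142] w 0.0008129857583589335 g 0.0
[-0.183   0.0005]
top log_center 0.73 [ 0.521  -0.2037  0.0512] [-0.0817  0.0011]
top entrance 0.95 [ 0.603  -0.1953  0.0499] [0.0007 0.0023]
top end_block 0.84 [ 0.7426 -0.1848  0.0541] [0.1407 0.0007]
scene log_center 0.84 [ 0.524  -0.2017  0.0451] [-0.0785  0.0028]
scene entrance 0.92 [ 0.6036 -0.1967  0.0532] [0.0012 0.0009]
scene end_block 0.56 [ 0.7443 -0.1838  0.0507] [0.1425 0.0016]
```

View pics/c4.png

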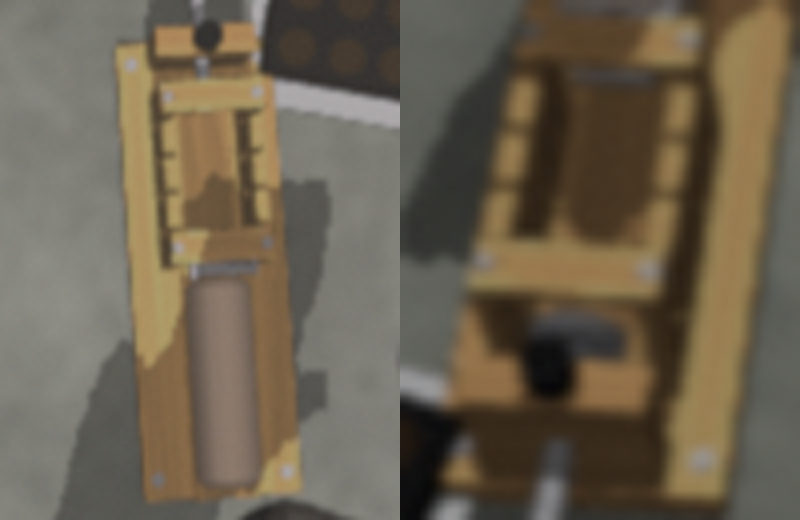

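The log lies in the trough, spanning (220,275) to (230,485) in the left half. In the right half the top of the disc shows at about (578,313), so I'll compute its setting from that.

```bash
python3 -c "
from h import *
for x,y in((575,311),(578,316),(585,326)): print(insl(pix('scene',230+(x-400)/8,190+y/8,.069)))
print('bridge far edge',insl(pix('scene',230+(560-400)/8,190+293/8,.092)),'block face top?',insl(pix('scene',230+(470-400)/8,190+300/8,.08)))
print('log tail', insl(pix('top',320+235/4,140+485/4,.051)),'nose',insl(pix('top',320+222/4,140+277/4,.055)))
"
```

```text
[0.1169 0.0035]
[0.1189 0.0049]
[0.1228 0.0081]
bridge far edge [0.123  0.0024] block face top? [ 0.1212 -0.032 ]
log tail [-0.1498 -0.0042] nose [-0.0093 -0.004 ]
```

>>> arm_command --plan '[{"claw": 1,"tx": 0,"ty": 0,"tz": 0.02,"ax": 0,"ay": 0,"az": 0},{"claw": 1,"tx": 0,"ty": 0,"tz": 0.02,"ax": 0,"ay": 0,"az": 0},{"claw": 1,"tx": 0,"ty": 0,"tz": 0.02,"ax": 0,"ay": 0,"az": 0},{"claw": 1,"tx": 0,"ty": 0,"tz": 0.015,"ax": 0,"ay": 0,"az": 0},{"claw": 1,"tx": 0,"ty": 0,"tz": 0.0045,"ax": 0,"ay": 0,"az": 0},{"claw": 1,"tx": 0,"ty": 0,"tz": 0,"ax": 0,"ay": 0,"az": 0},{"claw": 1,"tx": 0,"ty": 0,"tz": 0,"ax": 0,"ay": 0,"az": 0},{"claw": 1,"tx": 0,"ty": 0,"tz": 0,"ax": 0,"ay": 0,"az": 0},{"claw": 1,"tx": 0,"ty": 0,"tz": 0,"ax": 0,"ay": 0,"az": 0},{"claw": 1,"tx": 0,"ty": 0,"tz": 0,"ax": 0,"ay": 0,"az": 0}]'

```text
clock: 19.53
tcp_pos: [0.4193, -0.2131, 0.2146]
orientation: [3.138, 0.137, 0.002]
contact_force: [0.1, 0.2, -0.1]
grip_width: 0.0002
gripper_force: 0.0
```

>>> arm_command --plan '[{"claw": 1,"tx": 0.005,"ty": 0,"tz": 0,"ax": 0,"ay": 0,"az": 0},{"claw": 1,"tx": 0.005,"ty": 0,"tz": 0,"ax": 0,"ay": 0,"az": 0},{"claw": 1,"tx": 0.003,"ty": 0,"tz": 0,"ax": 0,"ay": 0,"az": 0},{"claw": 1,"tx": 0.003,"ty": 0,"tz": 0,"ax": 0,"ay": 0,"az": 0},{"claw": 1,"tx": 0.003,"ty": 0,"tz": 0,"ax": 0,"ay": 0,"az": 0},{"claw": 1,"tx": 0.003,"ty": 0,"tz": 0,"ax": 0,"ay": 0,"az": 0},{"claw": 1,"tx": 0.003,"ty": 0,"tz": 0,"ax": 0,"ay": 0,"az": 0},{"claw": 1,"tx": 0.003,"ty": 0,"tz": 0,"ax": 0,"ay": 0,"az": 0},{"claw": 1,"tx": 0.003,"ty": 0,"tz": 0,"ax": 0,"ay": 0,"az": 0},{"claw": 1,"tx": 0.003,"ty": 0,"tz": 0,"ax": 0,"ay": 0,"az": 0}]'

```text
clock: 20.37
tcp_pos: [0.4528, -0.21, 0.2137]
orientation: [-3.138, -0.137, 0.001]
contact_force: [-2.0, 0.7, 0.2]
grip_width: 0.0002
gripper_force: 0.5
```

```bash
python3 -c "
from h import *
go(*sl(-.06),.2145,4.95); print(insl(r.get_obs()['tcp_pos']))"
```

```text
t 20.3667 tcp [ 0.4528 -0.21    0.2137] shift mm [90.1599  0.7637 -0.8966] turn [-0.0097  0.0338  0.0574] F [-1.9926  0.7296  0.2024] w 0.00016606609258941184 g 0.547282537445426
[-0.1502  0.0007]
```

>>> arm_command --plan '[{"claw": 1,"tx": 0.003,"ty": 0,"tz": -0.0007,"ax": 0,"ay": 0,"az": 0},{"claw": 1,"tx": 0.003,"ty": 0,"tz": 0,"ax": 0,"ay": 0,"az": 0},{"claw": 1,"tx": 0.003,"ty": 0,"tz": 0,"ax": 0,"ay": 0,"az": 0},{"claw": 1,"tx": 0.003,"ty": 0,"tz": 0,"ax": 0,"ay": 0,"az": 0},{"claw": 1,"tx": 0.003,"ty": 0,"tz": 0,"ax": 0,"ay": 0,"az": 0},{"claw": 1,"tx": 0.003,"ty": 0,"tz": 0,"ax": 0,"ay": 0,"az": 0},{"claw": 1,"tx": 0.003,"ty": 0,"tz": 0,"ax": 0,"ay": 0,"az": 0},{"claw": 1,"tx": 0.003,"ty": 0,"tz": 0,"ax": 0,"ay": 0,"az": 0},{"claw": 1,"tx": 0.003,"ty": 0,"tz": 0,"ax": 0,"ay": 0,"az": 0},{"claw": 1,"tx": 0.003,"ty": 0,"tz": 0,"ax": 0,"ay": 0,"az": 0}]'

```text
clock: 21.2
tcp_pos: [0.4817, -0.2076, 0.2141]
orientation: [-3.138, -0.137, 0.006]
contact_force: [-5.1, -0.5, 1.6]
grip_width: -0.0002
gripper_force: 2.6
```

>>> arm_command --plan '[{"claw": 1,"tx": 0.003,"ty": 0,"tz": 0,"ax": 0,"ay": 0,"az": 0},{"claw": 1,"tx": 0.003,"ty": 0,"tz": 0,"ax": 0,"ay": 0,"az": 0},{"claw": 1,"tx": 0.003,"ty": 0,"tz": 0,"ax": 0,"ay": 0,"az": 0},{"claw": 1,"tx": 0.003,"ty": 0,"tz": 0,"ax": 0,"ay": 0,"az": 0},{"claw": 1,"tx": 0.003,"ty": 0,"tz": 0,"ax": 0,"ay": 0,"az": 0},{"claw": 1,"tx": 0.003,"ty": 0,"tz": 0,"ax": 0,"ay": 0,"az": 0},{"claw": 1,"tx": 0.003,"ty": 0,"tz": 0,"ax": 0,"ay": 0,"az": 0},{"claw": 1,"tx": 0.003,"ty": 0,"tz": 0,"ax": 0,"ay": 0,"az": 0},{"claw": 1,"tx": 0.003,"ty": 0,"tz": 0,"ax": 0,"ay": 0,"az": 0},{"claw": 1,"tx": 0.003,"ty": 0,"tz": 0,"ax": 0,"ay": 0,"az": 0}]'

```text
clock: 22.03
tcp_pos: [0.5116, -0.2049, 0.2141]
orientation: [-3.138, -0.137, 0.006]
contact_force: [-5.0, -1.1, 1.8]
grip_width: -0.0
gripper_force: 2.7
```

```bash
python3 -c "
from h import *
go(*sl(-.06),.2145,4.95); print(insl(r.get_obs()['tcp_pos']))
for n in ('top','scene'):
  a=save(n,n+'5.png')
  for t in ('log_center','entrance','end_block'):
    for d in r.tip_of(t,n)[:1]: w=c2w(n,d['location']);print(n,t,round(d['confidence'],2),w,insl(w))
a=cv2.imread('pics/top5.png');b=cv2.imread('pics/scene5.png')
f=lambda i,x,y:cv2.resize(i[y:y+130,x:x+100],(400,520),interpolation=cv2.INTER_CUBIC)
cv2.imwrite('pics/c5.png',np.hstack([f(a,320,140),cv2.resize(b[190:255,230:280],(400,520),interpolation=cv2.INTER_CUBIC)]))"
```

```text
t 22.0333 tcp [ 0.5116 -0.2049  0.2141] shift mm [31.199   0.6566 -0.5523] turn [-0.0193  0.2042  0.0316] F [-5.0155 -1.088   1.8392] w -4.320340026363424e-05 g 2.6860996847972274
[-0.0912  0.0006]
top log_center 0.97 [ 0.5894 -0.1977  0.053 ] [-0.0131  0.0012]
top entrance 0.87 [ 0.6002 -0.1943  0.0534] [-0.002   0.0035]
top end_block 0.66 [ 0.7418 -0.186   0.0525] [ 0.1398 -0.0003]
scene log_center 0.78 [ 0.5932 -0.1936  0.0462] [-0.0089  0.0049]
scene entrance 0.96 [ 0.6028 -0.2005  0.0493] [ 0.0001 -0.0028]
scene end_block 0.7 [ 0.7443 -0.1842  0.0493] [0.1424 0.0012]
```

View pics/c5.png

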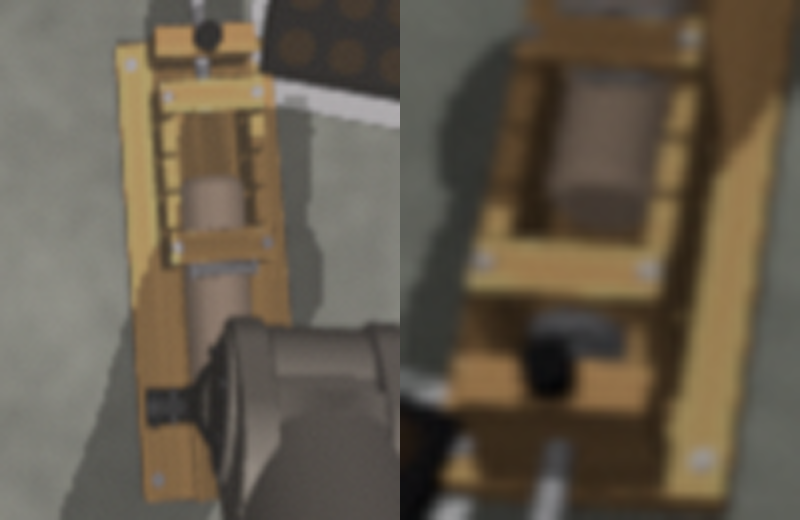

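The nose is at (215,180) in the left half, past the flap, and the push force is a steady 5 N. The disc hasn't moved. I'll go on to just short of the estimated stop and then feel for it.

>>> arm_command --plan '[{"claw": 1,"tx": 0.003,"ty": 0,"tz": 0,"ax": 0,"ay": 0,"az": 0},{"claw": 1,"tx": 0.003,"ty": 0,"tz": 0,"ax": 0,"ay": 0,"az": 0},{"claw": 1,"tx": 0.003,"ty": 0,"tz": 0,"ax": 0,"ay": 0,"az": 0},{"claw": 1,"tx": 0.003,"ty": 0,"tz": 0,"ax": 0,"ay": 0,"az": 0},{"claw": 1,"tx": 0.003,"ty": 0,"tz": 0,"ax": 0,"ay": 0,"az": 0},{"claw": 1,"tx": 0.003,"ty": 0,"tz": 0,"ax": 0,"ay": 0,"az": 0},{"claw": 1,"tx": 0.003,"ty": 0,"tz": 0,"ax": 0,"ay": 0,"az": 0},{"claw": 1,"tx": 0.003,"ty": 0,"tz": 0,"ax": 0,"ay": 0,"az": 0},{"claw": 1,"tx": 0.003,"ty": 0,"tz": 0,"ax": 0,"ay": 0,"az": 0},{"claw": 1,"tx": 0.003,"ty": 0,"tz": 0,"ax": 0,"ay": 0,"az": 0}]'

```text
clock: 23.27
tcp_pos: [0.5428, -0.2021, 0.2145]
orientation: [-3.139, -0.138, 0.0]
contact_force: [-3.1, 0.2, -2.1]
grip_width: -0.0001
gripper_force: 1.7
```

>>> arm_command --plan '[{"claw": 1,"tx": 0.002,"ty": 0,"tz": 0,"ax": 0,"ay": 0,"az": 0},{"claw": 1,"tx": 0.001,"ty": 0,"tz": 0,"ax": 0,"ay": 0,"az": 0},{"claw": 1,"tx": 0.001,"ty": 0,"tz": 0,"ax": 0,"ay": 0,"az": 0},{"claw": 1,"tx": 0.001,"ty": 0,"tz": 0,"ax": 0,"ay": 0,"az": 0},{"claw": 1,"tx": 0.001,"ty": 0,"tz": 0,"ax": 0,"ay": 0,"az": 0},{"claw": 1,"tx": 0.001,"ty": 0,"tz": 0,"ax": 0,"ay": 0,"az": 0},{"claw": 1,"tx": 0.001,"ty": 0,"tz": 0,"ax": 0,"ay": 0,"az": 0},{"claw": 1,"tx": 0.001,"ty": 0,"tz": 0,"ax": 0,"ay": 0,"az": 0},{"claw": 1,"tx": 0.001,"ty": 0,"tz": 0,"ax": 0,"ay": 0,"az": 0},{"claw": 1,"tx": 0.001,"ty": 0,"tz": 0,"ax": 0,"ay": 0,"az": 0}]'

```text
clock: 24.1
tcp_pos: [0.5535, -0.2012, 0.2145]
orientation: [-3.139, -0.137, 0.0]
contact_force: [-3.7, 0.8, -0.1]
grip_width: -0.0002
gripper_force: 1.9
```

```bash
python3 -c "
from h import *
go(*sl(-.06),.2145,4.95); print(insl(r.get_obs()['tcp_pos']))
for n in ('top','scene','top','scene'):
  a=save(n,n+'6.png')
  for t in ('log_center',):
    for d in r.tip_of(t,n)[:1]: w=c2w(n,d['location']);print(n,t,round(d['confidence'],2),w,insl(w))
"
```

```text
t 24.1 tcp [ 0.5535 -0.2012  0.2145] shift mm [-10.8984   0.7769   0.0322] turn [-0.0018  0.001   0.0635] F [-3.7283  0.8226 -0.0559] w -0.000208217801849982 g 1.9255449995398521
[-0.0491  0.0008]
top log_center 0.85 [ 0.6339 -0.1926  0.0524] [0.0317 0.0024]
scene log_center 0.74 [ 0.6387 -0.1879  0.047 ] [0.0369 0.0066]
top log_center 0.91 [ 0.6325 -0.193   0.0497] [0.0303 0.0021]
scene log_center 0.73 [ 0.634  -0.1892  0.0478] [0.0321 0.0057]
```

>>> arm_command --plan '[{"claw": 1,"tx": 0.0003,"ty": 0,"tz": 0,"ax": 0,"ay": 0,"az": 0},{"claw": 1,"tx": 0.0003,"ty": 0,"tz": 0,"ax": 0,"ay": 0,"az": 0},{"claw": 1,"tx": 0.0003,"ty": 0,"tz": 0,"ax": 0,"ay": 0,"az": 0},{"claw": 1,"tx": 0.0003,"ty": 0,"tz": 0,"ax": 0,"ay": 0,"az": 0},{"claw": 1,"tx": 0.0003,"ty": 0,"tz": 0,"ax": 0,"ay": 0,"az": 0},{"claw": 1,"tx": 0.0003,"ty": 0,"tz": 0,"ax": 0,"ay": 0,"az": 0},{"claw": 1,"tx": 0.0003,"ty": 0,"tz": 0,"ax": 0,"ay": 0,"az": 0},{"claw": 1,"tx": 0.0003,"ty": 0,"tz": 0,"ax": 0,"ay": 0,"az": 0},{"claw": 1,"tx": 0.0003,"ty": 0,"tz": 0,"ax": 0,"ay": 0,"az": 0},{"claw": 1,"tx": 0.0003,"ty": 0,"tz": 0,"ax": 0,"ay": 0,"az": 0}]'

```text
clock: 25.33
tcp_pos: [0.5563, -0.201, 0.2145]
orientation: [3.139, 0.137, -0.0]
contact_force: [-4.3, -0.3, 2.3]
grip_width: 0.0
gripper_force: 2.5
```

```bash
python3 -c "
from h import *
o=r.get_obs();print(insl(o['tcp_pos']),o['contact_force'])"
```

```text
[-0.0463  0.0007] [-4.3117 -0.3088  2.3438]
```

>>> arm_command --plan '[{"claw": 1,"tx": 0.0003,"ty": 0,"tz": 0,"ax": 0,"ay": 0,"az": 0},{"claw": 1,"tx": 0.0003,"ty": 0,"tz": 0,"ax": 0,"ay": 0,"az": 0},{"claw": 1,"tx": 0.0003,"ty": 0,"tz": 0,"ax": 0,"ay": 0,"az": 0},{"claw": 1,"tx": 0.0003,"ty": 0,"tz": 0,"ax": 0,"ay": 0,"az": 0},{"claw": 1,"tx": 0.0003,"ty": 0,"tz": 0,"ax": 0,"ay": 0,"az": 0},{"claw": 1,"tx": 0.0002,"ty": 0,"tz": 0,"ax": 0,"ay": 0,"az": 0},{"claw": 1,"tx": 0.0002,"ty": 0,"tz": 0,"ax": 0,"ay": 0,"az": 0},{"claw": 1,"tx": 0.0002,"ty": 0,"tz": 0,"ax": 0,"ay": 0,"az": 0},{"claw": 1,"tx": 0.0002,"ty": 0,"tz": 0,"ax": 0,"ay": 0,"az": 0},{"claw": 1,"tx": 0.0002,"ty": 0,"tz": 0,"ax": 0,"ay": 0,"az": 0}]'

```text
clock: 26.17
tcp_pos: [0.5588, -0.2007, 0.2145]
orientation: [3.139, 0.137, -0.0]
contact_force: [-4.5, 0.6, 2.6]
grip_width: -0.0003
gripper_force: 2.5
```

>>> arm_command --plan '[{"claw": 1,"tx": 0.0002,"ty": 0,"tz": 0,"ax": 0,"ay": 0,"az": 0},{"claw": 1,"tx": 0.0002,"ty": 0,"tz": 0,"ax": 0,"ay": 0,"az": 0},{"claw": 1,"tx": 0.0002,"ty": 0,"tz": 0,"ax": 0,"ay": 0,"az": 0},{"claw": 1,"tx": 0.0002,"ty": 0,"tz": 0,"ax": 0,"ay": 0,"az": 0},{"claw": 1,"tx": 0.0002,"ty": 0,"tz": 0,"ax": 0,"ay": 0,"az": 0},{"claw": 1,"tx": 0.0002,"ty": 0,"tz": 0,"ax": 0,"ay": 0,"az": 0},{"claw": 1,"tx": 0.0002,"ty": 0,"tz": 0,"ax": 0,"ay": 0,"az": 0},{"claw": 1,"tx": 0.0002,"ty": 0,"tz": 0,"ax": 0,"ay": 0,"az": 0},{"claw": 1,"tx": 0.0002,"ty": 0,"tz": 0,"ax": 0,"ay": 0,"az": 0},{"claw": 1,"tx": 0.0002,"ty": 0,"tz": 0,"ax": 0,"ay": 0,"az": 0}]'

```text
clock: 27.0
tcp_pos: [0.5608, -0.2005, 0.2145]
orientation: [3.139, 0.137, -0.0]
contact_force: [-4.7, -0.1, 3.2]
grip_width: -0.0002
gripper_force: 2.5
```

>>> arm_command --plan '[{"claw": 1,"tx": 0.0002,"ty": 0,"tz": 0,"ax": 0,"ay": 0,"az": 0},{"claw": 1,"tx": 0.0002,"ty": 0,"tz": 0,"ax": 0,"ay": 0,"az": 0},{"claw": 1,"tx": 0.0002,"ty": 0,"tz": 0,"ax": 0,"ay": 0,"az": 0},{"claw": 1,"tx": 0.0002,"ty": 0,"tz": 0,"ax": 0,"ay": 0,"az": 0},{"claw": 1,"tx": 0.0002,"ty": 0,"tz": 0,"ax": 0,"ay": 0,"az": 0},{"claw": 1,"tx": 0.0002,"ty": 0,"tz": 0,"ax": 0,"ay": 0,"az": 0},{"claw": 1,"tx": 0.0002,"ty": 0,"tz": 0,"ax": 0,"ay": 0,"az": 0},{"claw": 1,"tx": 0.0001,"ty": 0,"tz": 0,"ax": 0,"ay": 0,"az": 0},{"claw": 1,"tx": 0.0001,"ty": 0,"tz": 0,"ax": 0,"ay": 0,"az": 0},{"claw": 1,"tx": 0.0001,"ty": 0,"tz": 0,"ax": 0,"ay": 0,"az": 0}]'

```text
clock: 27.83
tcp_pos: [0.5625, -0.2004, 0.2145]
orientation: [3.139, 0.137, -0.0]
contact_force: [-5.8, 0.7, 3.1]
grip_width: -0.0001
gripper_force: 2.5
```

>>> arm_command --plan '[{"claw": 1,"tx": 0.0002,"ty": 0,"tz": 0,"ax": 0,"ay": 0,"az": 0},{"claw": 1,"tx": 0.0002,"ty": 0,"tz": 0,"ax": 0,"ay": 0,"az": 0},{"claw": 1,"tx": 0.0002,"ty": 0,"tz": 0,"ax": 0,"ay": 0,"az": 0},{"claw": 1,"tx": 0.0001,"ty": 0,"tz": 0,"ax": 0,"ay": 0,"az": 0},{"claw": 1,"tx": 0.0001,"ty": 0,"tz": 0,"ax": 0,"ay": 0,"az": 0},{"claw": 1,"tx": 0.0001,"ty": 0,"tz": 0,"ax": 0,"ay": 0,"az": 0},{"claw": 1,"tx": 0.0001,"ty": 0,"tz": 0,"ax": 0,"ay": 0,"az": 0},{"claw": 1,"tx": 0.0001,"ty": 0,"tz": 0,"ax": 0,"ay": 0,"az": 0},{"claw": 1,"tx": 0.0001,"ty": 0,"tz": 0,"ax": 0,"ay": 0,"az": 0},{"claw": 1,"tx": 0,"ty": 0,"tz": 0,"ax": 0,"ay": 0,"az": 0}]'

```text
clock: 28.67
tcp_pos: [0.5638, -0.2003, 0.2145]
orientation: [3.139, 0.137, -0.0]
contact_force: [-5.2, 0.2, 2.4]
grip_width: -0.0003
gripper_force: 2.5
```

>>> arm_command --plan '[{"claw": 1,"tx": 0.0002,"ty": 0,"tz": 0,"ax": 0,"ay": 0,"az": 0},{"claw": 1,"tx": 0.0002,"ty": 0,"tz": 0,"ax": 0,"ay": 0,"az": 0},{"claw": 1,"tx": 0.0002,"ty": 0,"tz": 0,"ax": 0,"ay": 0,"az": 0},{"claw": 1,"tx": 0.0002,"ty": 0,"tz": 0,"ax": 0,"ay": 0,"az": 0},{"claw": 1,"tx": 0.0002,"ty": 0,"tz": 0,"ax": 0,"ay": 0,"az": 0},{"claw": 1,"tx": 0.0001,"ty": 0,"tz": 0,"ax": 0,"ay": 0,"az": 0},{"claw": 1,"tx": 0.0001,"ty": 0,"tz": 0,"ax": 0,"ay": 0,"az": 0},{"claw": 1,"tx": 0.0001,"ty": 0,"tz": 0,"ax": 0,"ay": 0,"az": 0},{"claw": 1,"tx": 0.0001,"ty": 0,"tz": 0,"ax": 0,"ay": 0,"az": 0},{"claw": 1,"tx": 0.0001,"ty": 0,"tz": 0,"ax": 0,"ay": 0,"az": 0}]'

```text
clock: 29.5
tcp_pos: [0.5653, -0.2001, 0.2146]
orientation: [3.139, 0.137, -0.0]
contact_force: [-5.1, -0.2, 1.7]
grip_width: 0.0001
gripper_force: 2.5
```

>>> arm_command --plan '[{"claw": 1,"tx": 0.0002,"ty": 0,"tz": 0,"ax": 0,"ay": 0,"az": 0},{"claw": 1,"tx": 0.0002,"ty": 0,"tz": 0,"ax": 0,"ay": 0,"az": 0},{"claw": 1,"tx": 0.0002,"ty": 0,"tz": 0,"ax": 0,"ay": 0,"az": 0},{"claw": 1,"tx": 0.0002,"ty": 0,"tz": 0,"ax": 0,"ay": 0,"az": 0},{"claw": 1,"tx": 0.0001,"ty": 0,"tz": 0,"ax": 0,"ay": 0,"az": 0},{"claw": 1,"tx": 0.0001,"ty": 0,"tz": 0,"ax": 0,"ay": 0,"az": 0},{"claw": 1,"tx": 0.0001,"ty": 0,"tz": 0,"ax": 0,"ay": 0,"az": 0},{"claw": 1,"tx": 0.0001,"ty": 0,"tz": 0,"ax": 0,"ay": 0,"az": 0},{"claw": 1,"tx": 0.0001,"ty": 0,"tz": 0,"ax": 0,"ay": 0,"az": 0},{"claw": 1,"tx": 0,"ty": 0,"tz": 0,"ax": 0,"ay": 0,"az": 0}]'

```text
clock: 30.33
tcp_pos: [0.5661, -0.2001, 0.2144]
orientation: [3.139, 0.137, -0.002]
contact_force: [-7.4, 0.7, 3.7]
grip_width: 0.0003
gripper_force: 3.4
```

Contact is starting: the tool moved 0.8 mm of the 1.3 mm commanded and the force rose. One small step will confirm it.

>>> arm_command --plan '[{"claw": 1,"tx": 0.0001,"ty": 0,"tz": 0,"ax": 0,"ay": 0,"az": 0},{"claw": 1,"tx": 0.0001,"ty": 0,"tz": 0,"ax": 0,"ay": 0,"az": 0},{"claw": 1,"tx": 0.0001,"ty": 0,"tz": 0,"ax": 0,"ay": 0,"az": 0},{"claw": 1,"tx": 0.0001,"ty": 0,"tz": 0,"ax": 0,"ay": 0,"az": 0},{"claw": 1,"tx": 0,"ty": 0,"tz": 0,"ax": 0,"ay": 0,"az": 0},{"claw": 1,"tx": 0,"ty": 0,"tz": 0,"ax": 0,"ay": 0,"az": 0},{"claw": 1,"tx": 0,"ty": 0,"tz": 0,"ax": 0,"ay": 0,"az": 0},{"claw": 1,"tx": 0,"ty": 0,"tz": 0,"ax": 0,"ay": 0,"az": 0},{"claw": 1,"tx": 0,"ty": 0,"tz": 0,"ax": 0,"ay": 0,"az": 0},{"claw": 1,"tx": 0,"ty": 0,"tz": 0,"ax": 0,"ay": 0,"az": 0}]'

```text
clock: 31.17
tcp_pos: [0.5662, -0.2001, 0.2143]
orientation: [-3.139, -0.137, 0.004]
contact_force: [-7.5, 0.0, 4.8]
grip_width: 0.0001
gripper_force: 3.9
```

Against the stop: no motion under rising force, and the position agrees with the sighted setting. Backing off now.

>>> arm_command --plan '[{"claw": 1,"tx": -0.001,"ty": 0,"tz": 0,"ax": 0,"ay": 0,"az": 0},{"claw": 1,"tx": -0.003,"ty": 0,"tz": 0,"ax": 0,"ay": 0,"az": 0},{"claw": 1,"tx": -0.008,"ty": 0,"tz": 0,"ax": 0,"ay": 0,"az": 0},{"claw": 1,"tx": -0.015,"ty": 0,"tz": 0,"ax": 0,"ay": 0,"az": 0},{"claw": 1,"tx": -0.02,"ty": 0,"tz": 0,"ax": 0,"ay": 0,"az": 0},{"claw": 1,"tx": -0.02,"ty": 0,"tz": -0.01,"ax": 0,"ay": 0,"az": 0},{"claw": 1,"tx": -0.02,"ty": 0,"tz": -0.03,"ax": 0,"ay": 0,"az": 0},{"claw": 1,"tx": -0.02,"ty": 0,"tz": -0.03,"ax": 0,"ay": 0,"az": 0},{"claw": 1,"tx": 0,"ty": 0,"tz": -0.03,"ax": 0,"ay": 0,"az": 0},{"claw": 1,"tx": 0,"ty": 0,"tz": 0,"ax": 0,"ay": 0,"az": 0}]'

```text
clock: 32.0
tcp_pos: [0.4615, -0.2102, 0.3201]
orientation: [3.134, 0.135, 0.015]
contact_force: [0.9, 0.9, 0.4]
grip_width: -0.0
gripper_force: 0.0
```

```bash
python3 -c "
from h import *
o=r.get_obs();print(insl(o['tcp_pos']),o['contact_force'])
for n in ('top','scene'):
  a=save(n,n+'7.png')
  for d in r.tip_of('log_center',n)[:1]: w=c2w(n,d['location']);print(n,round(d['confidence'],2),w,insl(w))
a=cv2.imread('pics/top7.png');b=cv2.imread('pics/scene7.png')
cv2.imwrite('pics/c7.png',np.hstack([cv2.resize(a[140:270,320:420],(400,520),interpolation=cv2.INTER_CUBIC),cv2.resize(b[190:255,230:280],(400,520),interpolation=cv2.INTER_CUBIC)]))"
```

```text
[-0.1416 -0.0003] [0.9397 0.8731 0.3875]
top 0.93 [ 0.6419 -0.1944  0.0502] [ 0.0396 -0.0001]
scene 0.72 [ 0.6485 -0.19    0.0466] [0.0465 0.0037]
```

View pics/c7.png

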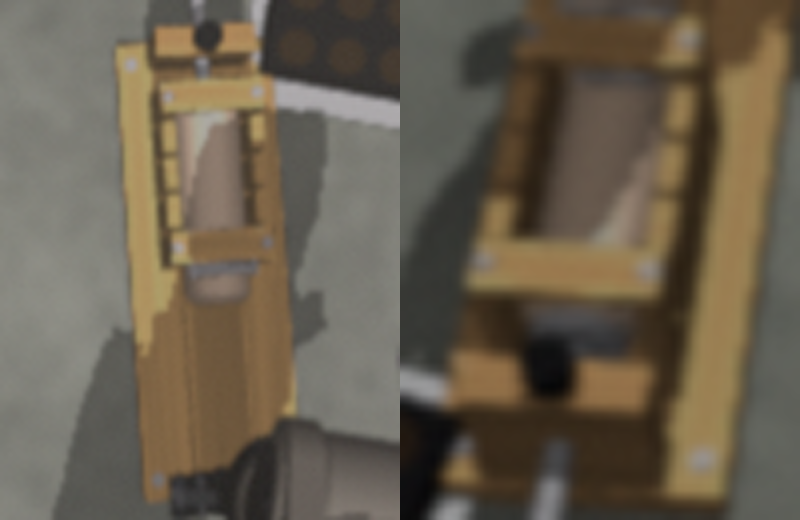

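The log sits between the cheeks with its tail at (215,300) in the left half. The disc is still at about (580,325) in the right half, and the gripper is clear.

```bash
python3 -c "
from h import *
print(r.hand_in())"
```

```text
the job is handed in; nothing more can be done
None
```

The job is handed in: I laid the log in the trough, let it go, and pushed it under the flap until it met the depth stop at about 7 N. The disc shows no movement in the pictures, the gripper is clear, and I haven't seen the judge's verdict.

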